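# Clamp the housing in the cam clamp

## Task

Clamp the white housing in its fixture without grasping anything: with the back of a finger push the blue clamp strap round until it rests against its stop over the housing, and only then push the red cam lever fully down with the fingertips, so that the rubber foot presses on the housing. Do not pick up or displace the housing or the things lying round the fixture, and back away clear of everything at the end.

Things in the scene. Friction and masses are not known exactly. Their poses are not given: they have to be found in the camera images.
- clamp_fixture: Fixed aluminium base plate 124 x 204 x 12 mm (x, y, z) of a swing clamp; origin at the centre of its underside, on the worktop, z up. In its frame the nest for the housing (four black corner angles, 8 mm above the plate) is centred at (0, 53) mm, the vertical post on which the strap turns at (0, -30) mm, and a stop pin, 10 mm thick, top at z = 56 mm, at (18, 8) mm.
- strap (a joint): Angle of the blue clamp strap about the vertical post, rad. 0 = home, pointing along the fixture's +y over the housing, against the stop pin; positive = open, counterclockwise seen from above (1.57: along the fixture's -x); range 0 to 1.9. Starts at 1.0 to 1.7. Stiff pivot, about 0.25 N m (3 N at 85 mm); it stays where it is left.
- strap_end (a point): Middle of the free end face of the strap, 57 mm above the worktop. The strap is a straight bar 26 mm wide, reaching 100 mm from the post axis, underside 50 mm and top 64 mm above the worktop. The round foot hangs below it 80 mm from the post axis.
- cam_lever (a joint): Angle of the red cam lever, rad: 0 = raised 0.9 rad above level, 0.9 = fully down (level, at its stop). Starts at 0 to 0.2; stays where it is left. It turns with the strap and points away from it, beyond the post. Pushing it down takes 3 to 6 N at the knob and lowers the foot 7 mm; the foot meets the housing after about half the swing and then presses by a spring, some 12 N at the end.
- lever_knob (a point): Centre of the red ball, 22 mm in diameter, at the lever's end, 80 mm from the lever's hinge pin (point pivot); about 140 mm above the worktop when raised, 78 mm when fully down.
- pivot (a point): Middle of the lever's level hinge pin, on the axis of the post, 78 mm above the worktop; the pin is square to the strap.
- pad: Rubber pad of the clamp foot, 20 mm in diameter, below the strap; its underside, 8 mm below its origin, is 37 mm above the worktop while the lever is fully raised.
- housing: Loose white plastic housing 66 x 89 x 21 mm, lying flat in the nest with its 89 mm side along the fixture's x and about 2 mm of play; origin at the centre of its underside; its top is 33 mm above the worktop.
- solder_spool: Loose spool of light-coloured solder wire with dark flanges, 52 mm in diameter, 38 mm high, standing behind the fixture; to be left alone. Origin under its centre.
- flux_tin: Loose white round tin, 50 mm in diameter, 19 mm high, in front of the nest; to be left alone. Origin under its centre.
- driver_blue: Loose small screwdriver with blue handle, 134 mm long, 16 mm thick, lying to the right of the fixture; to be left alone. Origin under its centre.
- cutters: Loose pliers with red handles, 53 x 152 x 14 mm, lying behind the fixture; to be left alone. Origin under their centre.
Not all that is in view belongs to the job. There is more than one size of the clamp_fixture; the job needs the larger.

How it is judged:
By the outcome, as a careful person would: the job done as asked, in the order asked, and still so for the second after the job is handed in, with the robot touching nothing.
It also fails if it takes over 53 s, if anything falls off the work surface, if the arm or the gripper's body presses on something with over 40 N, if the wrist force passes 120 N, or if a joint passes its speed limit or range.

## Robot

A 6-joint arm with a two-finger parallel gripper is mounted at the origin on a cart in front of the work surface, level with it; the furniture and walls round the work are solid. World frame = base frame: x ahead of the robot, y to its left, z up, the work surface at z = 0. Lengths are in mm, angles in rad, forces in N, time in s.
With the tool pointing down it reaches from about 300 to 775 mm from the base axis. Payload 14.6 kg.
Tool frame: the origin (TCP) lies on the centre line of the jaws, within the pads' length; the fingertips stand 8 mm ahead of it and the grasp point (between the pads) lies 11 mm behind it; z points along the fingers, y is the line along which they close (so a half turn about z gives the same grasp; the last joint's range is limited). The gripper opens to 94 mm and grips with 3 to 60 N. Pads are 16 mm wide; open, the fingers measure 119 mm over their backs; the gripper's body (75 mm by 177 mm) begins 78 mm behind the grasp point.
Start: joints at [-1.356, 0.3, 1.521, -0, 1.321, -0.067], TCP at [152.94, -528.298, 213.446] pointing down, gripper open.
Joint ranges: [-3.03, 3.03], [-0.79, 2.21], [0.23, 2.52], [-1.04, 4.18], [0, 3.07], [-2.55, 2.55]. Speed limits (rad/s): [2.22, 2.22, 2.57, 3.14, 3.14, 3.14].

## Interface

Orientations are given as [roll, pitch, yaw] about the fixed x, y, z axes, in that order (R = Rz(yaw) Ry(pitch) Rx(roll)).
In Python, from cell import manip gives the robot as it stands.
- The arm moves only by the tool jog_arm, never from a script. Its argument "rows" is one flat list of numbers, 7 for each row, row after row: the shift along the world's x, y, z in cm, then the turn, a rotation vector about the world's x, y, z in rad, then the closure, from 0 (fully open) to 1 (shut). In form: [dx, dy, dz, rx, ry, rz, fingers, dx, dy, dz, rx, ry, rz, fingers, ...]. A call has 1 to 20 rows; each row shifts and turns the commanded pose from where the row before left it; what a row does not reach is not made up. A row lasts 1/12 s, in which the tool goes at most 41.7 mm and 7.16 degrees, less where a joint would pass 70% of its speed; a pose out of reach is approached as far as the arm can. A call with a gripper value outside its range is refused whole. The fingers move at their own pace and stop on an object; "newtons" is the grip in N (left out, the last holds). Time passes only in rows, so rows that do not move let the fingers close. It gives the time, the measured TCP pose, the force, the opening and the grip force at its end, in the units of the state.
- manip.read_state(): the state, without advancing time (a new reading comes with each control period).
- manip.camera(name): name is "scene" or "top" or "wrist"; returns (picture, depth): 420x560x3 uint8, blue, green, red; 420x560 float32, mm along the optical axis (not along the pixel's ray), 0 where there is no reading.
- manip.camera_model(name): a dict with "K" (3x3 intrinsics, pixels), "R" (3x3) and "t" (3): a world point X has camera coordinates R X + t. Camera axes: x right, y down, z forward; pixel columns grow to the right and rows downward; lengths in mm; the calibration is good to about 2 mm. A picture is of the moment at which its call begins: read the wrist's pose just before it. camera_model takes no time and is no camera call; for the wrist camera it gives the pose at the moment of the call.
- manip.sign_off(): hands the job in; it is judged then, once.
The state is a dict: "clock": time; "joints": joint angles; "qd": joint speeds; "effort": joint torques, N m; "eef_pos": TCP position; "eef_rot": TCP orientation; "wrist_force": force on the tool from outside, world axes, zero at the start; "moment": the same for the moment, N m; "finger_gap": finger opening in mm; "finger_force": force on a finger pad.
Only numpy, scipy, OpenCV 4.12 (cv2) and the standard library are available. Lean on these libraries where they do the work, as an engineer would, in place of code of your own. Each camera call takes 0.05 s, during which the arm holds its last target. There are 200 camera calls.

## Working session

There is one attempt and no reset: what is moved stays moved. The work goes in short steps, Python scripts to look and compute and a tool call to move; the robot and the scene stay as the last step left them, time stands still between calls to the robot, and variables do not carry over. Pictures are saved under pics/ and viewed, at most 10 in all, crops included, and the job is handed in when it is done.

Besides the shell and the picture viewer there is one more tool, called after "Request:" as a command line: name --argument value ..., lists and objects as JSON in quotes. jog_arm: Moves the arm, as the interface text tells. Its arguments: {"type":"object","properties":{"rows":{"type":"array"},"newtons":{"type":"number"}},"required":["rows"]}

```bash
mkdir -p pics; python3 - <<'E'
from cell import manip
import cv2,numpy as np
print(manip.read_state())
for n in("scene","top"):
    p,d=manip.camera(n); cv2.imwrite(f"pics/{n}1.png",p); np.save(f"pics/{n}1.npy",d)
    print(n,manip.camera_model(n))
E
```

```text
{'clock': 0.0, 'joints': array([-1.35556214e+00,  3.00465487e-01,  1.52157941e+00, -1.74704270e-05,
        1.32073006e+00, -6.65868595e-02]), 'qd': array([-0.00049666,  0.00033027,  0.00126367,  0.00215815, -0.00079099,
       -0.00153866]), 'effort': array([ 2.37617569e-03, -5.31810200e+01, -3.52734303e+01,  7.09101255e-02,
        2.43897020e-02, -1.34877673e-04]), 'eef_pos': array([ 152.9018249 , -528.04697628,  212.89011921]), 'eef_rot': array([-3.14041184e+00, -6.17834824e-05,  2.81825343e-01]), 'wrist_force': array([-0.3607637 , -0.02596522,  0.77966962]), 'moment': array([-0.00055348, -0.01416109,  0.01445982]), 'finger_force': 0.0, 'finger_gap': 93.75208893917078}
scene {'K': array([[453.28016583,   0.        , 279.15882302],
       [  0.        , 453.28016583, 217.30520188],
       [  0.        ,   0.        ,   1.        ]]), 'R': array([[-0.56474463, -0.82525694, -0.00380597],
       [-0.35372712,  0.24622615, -0.90235791],
       [ 0.74561426, -0.50825551, -0.43097066]]), 't': array([368.25422024, 302.12245953, 609.75087513])}
top {'K': array([[525.83846476,   0.        , 283.05414324],
       [  0.        , 525.83846476, 211.17293525],
       [  0.        ,   0.        ,   1.        ]]), 'R': array([[-0.01306691, -0.99978898, -0.0158507 ],
       [-0.9810545 ,  0.01588315, -0.19307974],
       [ 0.19329076,  0.01302744, -0.98105503]]), 't': array([  47.86000692,  618.88725817, 1103.38408271])}
```

View pics/top1.png

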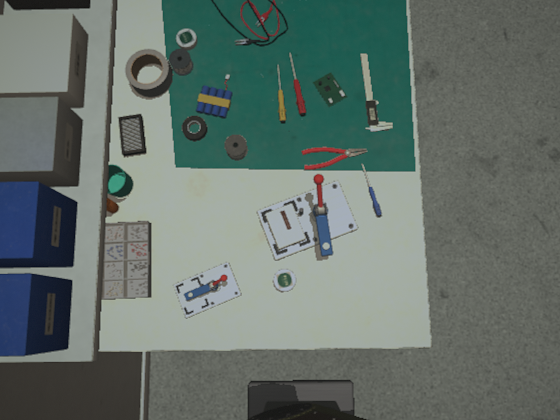

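View pics/scene1.png

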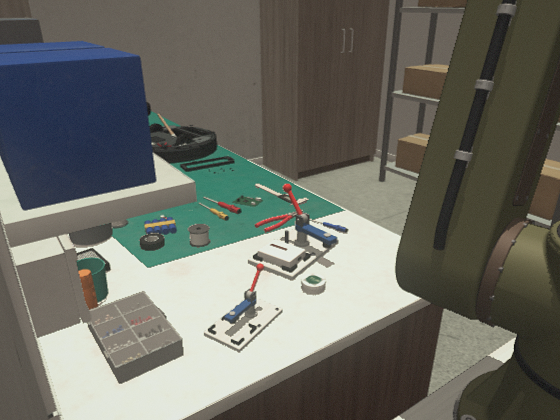

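The top view shows the large fixture at about (307,220), with its nest on the left (world +y). The strap end is at (325,257) and points at the robot. The red knob is at (319,179), the tin at (285,280) and the driver at (372,195). The small fixture at (208,290) is the decoy.

```bash
cat > h.py <<'E'
import numpy as np,cv2
from cell import manip
def world(d,m):
    v,u=np.mgrid[:d.shape[0],:d.shape[1]]
    K=m["K"]; c=np.stack([(u-K[0,2])/K[0,0]*d,(v-K[1,2])/K[1,1]*d,d],-1)
    return (c-m["t"])@m["R"]
def seg(p):
    h=cv2.cvtColor(p,cv2.COLOR_BGR2HSV); H,S,V=[h[...,i].astype(int) for i in range(3)]
    return dict(blue=(H>95)&(H<125)&(S>110),red=((H<8)|(H>172))&(S>130)&(V>60))
def project(X,m):
    c=m["R"]@np.asarray(X,float)+m["t"]; c=m["K"]@c; return c[:2]/c[2]
E
python3 - <<'E'
from h import *
for n,roi in(("top",(165,265,250,362)),("scene",(180,280,240,342))):
    p=cv2.imread(f"pics/{n}1.png"); d=np.load(f"pics/{n}1.npy"); m=manip.camera_model(n); W=world(d,m); s=seg(p)
    R=np.zeros(d.shape,bool); R[roi[0]:roi[1],roi[2]:roi[3]]=1; R&=d>0
    b=R&s["blue"]&(W[...,2]>45)&(W[...,2]<80); P=W[b]
    (c,sz,a)=cv2.minAreaRect(P[:,:2].astype(np.float32)); print(n,"blue",b.sum(),c,sz,a,np.median(P[:,2]),cv2.boxPoints((c,sz,a)).round())
    r=R&s["red"]&(W[...,2]>50); P=W[r]
    t=P[P[:,2]>P[:,2].max()-14]; print("red",len(P),t.mean(0),t.max(0),t.min(0))
    pl=R&(W[...,2]>7)&(W[...,2]<17); k=pl.astype(np.uint8); nn,l,st,_=cv2.connectedComponentsWithStats(k); i=1+st[1:,4].argmax()
    P=W[l==i]; rc=cv2.minAreaRect(P[:,:2].astype(np.float32)); print("plate",len(P),rc,cv2.boxPoints(rc).round(),np.median(P[:,2]))
    hs=R&(W[...,2]>28)&(W[...,2]<38)&(p.min(2)>130); P=W[hs]; print("housing",len(P),cv2.minAreaRect(P[:,:2].astype(np.float32)),np.median(P[:,2]))
    print("worktop z", np.median(W[300:330,330:400,2]) if n=="top" else "")
p=cv2.imread("pics/top1.png")[140:300,230:400]; cv2.imwrite("pics/topcrop.png",cv2.resize(p,None,fx=3.7,fy=3.7,interpolation=cv2.INTER_CUBIC))
E
```

```text
top blue 366 (565.5587158203125, -49.32433319091797) (88.82429504394531, 22.98816680908203) 7.084259033203125 64.6764634188327 [[520. -43.]
 [523. -66.]
 [611. -55.]
 [608. -32.]]
red 153 [669.31702589 -35.97151931 147.65195945] [680.16734059 -27.30945793 153.48197215] [659.44022153 -44.00851309 140.74639949]
plate 1427 ((599.05078125, 10.843452453613281), (124.50848388671875, 147.35540771484375), 20.105955123901367) [[515.  59.]
 [566. -80.]
 [683. -37.]
 [632. 101.]] 12.627231443737028
housing 964 ((591.7914428710938, 34.52841567993164), (88.01250457763672, 65.88822937011719), 20.590747833251953) 33.61102932305874
worktop z 0.5707089146715674
scene blue 103 (563.7908935546875, -46.78987121582031) (88.2416000366211, 23.06439208984375) 5.476226329803467 64.87242418010699 [[519. -40.]
 [521. -62.]
 [609. -54.]
 [607. -31.]]
red 209 [663.88219407 -30.80625038 144.29976799] [674.12306841 -23.63276849 151.79958268] [655.98029983 -41.2407925  137.8724159 ]
plate 940 ((601.9447631835938, -4.3920440673828125), (125.03746795654297, 188.8347930908203), 19.374914169311523) [[ 512.   64.]
 [ 574. -114.]
 [ 692.  -73.]
 [ 630.  105.]] 12.802212666159804
housing 545 ((588.5228271484375, 37.196533203125), (88.44263458251953, 68.94497680664062), 19.028688430786133) 33.82300495789138
worktop z
```

View pics/topcrop.png

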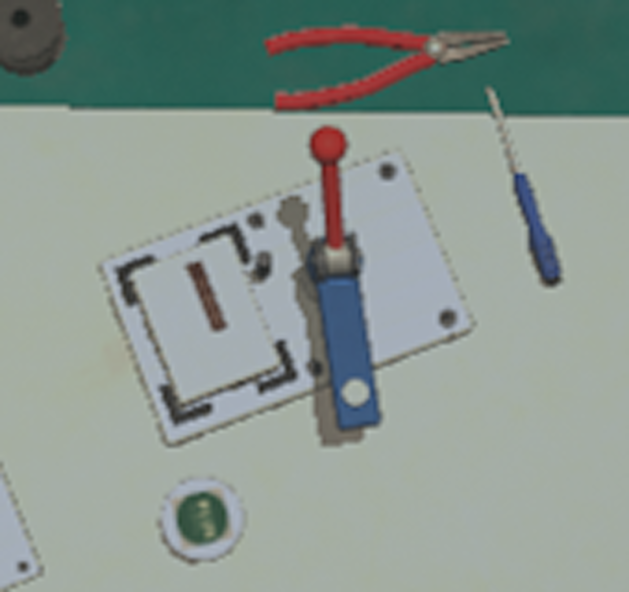

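The two views agree. Fixture yaw is about 0.345 rad and the post is at about (619.5, -41.5). The strap points at 186.5°, so it is about 1.33 rad open, with its top at z≈64. The housing top is at about 33 and the knob top at about 151. In the crop the knob is at (328,145), the strap end at (358,428) and the stop pin at (260,265). I'll close the fingers, turn the tool half round to keep joint 6 in range, and move to the strap's right side.

Request:
jog_arm --rows '[1.95, 2.2, 0, 0, 0, 0.12, 1, 1.95, 2.2, 0, 0, 0, 0.12, 1, 1.95, 2.2, 0, 0, 0, 0.12, 1, 1.95, 2.2, 0, 0, 0, 0.12, 1, 1.95, 2.2, 0, 0, 0, 0.12, 1, 1.95, 2.2, 0, 0, 0, 0.12, 1, 1.95, 2.2, 0, 0, 0, 0.12, 1, 1.95, 2.2, 0, 0, 0, 0.12, 1, 1.95, 2.2, 0, 0, 0, 0.12, 1, 1.95, 2.2, 0, 0, 0, 0.12, 1, 1.95, 2.2, 0, 0, 0, 0.12, 1, 1.95, 2.2, 0, 0, 0, 0.12, 1, 1.95, 2.2, 0, 0, 0, 0.12, 1, 1.95, 2.2, 0, 0, 0, 0.12, 1, 1.95, 2.2, 0, 0, 0, 0.12, 1, 1.95, 2.2, 0, 0, 0, 0.12, 1, 1.95, 2.2, 0, 0, 0, 0.12, 1, 1.95, 2.2, 0, 0, 0, 0.12, 1, 1.95, 2.2, 0, 0, 0, 0.12, 1, 1.95, 2.2, 0, 0, 0, 0.12, 1]'

```text
clock: 1.77
eef_pos: [543.6, -87.0, 213.1]
eef_rot: [-3.141, -0.001, 2.688]
wrist_force: [-0.1, -0.9, -0.7]
finger_gap: 0.6
finger_force: 0.0
```

Request:
jog_arm --rows '[0, 0, -2, 0, 0, 0.1, 1, 0, 0, -2, 0, 0, 0.1, 1, 0, 0, -2, 0, 0, 0.1, 1, 0, 0, -2, 0, 0, 0.1, 1, 0, 0, -2, 0, 0, 0.1, 1, 0, 0, -2, 0, 0, 0.06, 1, 0, 0, -2, 0, 0, 0, 1, 0, 0, -1.9, 0, 0, 0, 1, 0, 0, 0, 0, 0, 0, 1, 0, 0, 0, 0, 0, 0, 1]'

```text
clock: 2.6
eef_pos: [542.5, -88.2, 54.1]
eef_rot: [3.141, -0.002, -3.041]
wrist_force: [0.3, -0.7, 0.5]
finger_gap: 0.4
finger_force: 0.0
```

```bash
cat > look.py <<'E'
import sys
from h import *
s=manip.read_state(); print(s["clock"],s["eef_pos"].round(1),s["eef_rot"].round(3),s["wrist_force"].round(1),s["joints"].round(2))
for n in sys.argv[2:]:
    p,d=manip.camera(n); np.save(f"pics/{n}{sys.argv[1]}.npy",d); cv2.imwrite(f"pics/{n}{sys.argv[1]}.png",p)
    a,b=((140,290),(225,395)) if n=="top" else ((150,300),(210,400))
    if n=="wrist": a,b=(0,420),(0,560)
    q=p[a[0]:a[1],b[0]:b[1]]; cv2.imwrite(f"pics/{n}{sys.argv[1]}c.png",cv2.resize(q,None,fx=750/q.shape[1]*.9,fy=750/q.shape[1]*.9,interpolation=cv2.INTER_CUBIC))
E
python3 look.py 2 scene
```

```text
2.6 [542.5 -88.2  54.1] [ 3.141e+00 -2.000e-03 -3.041e+00] [ 0.3 -0.7  0.5] [-0.23  0.48  1.67 -0.    0.99 -1.9 ]
```

View pics/scene2c.png

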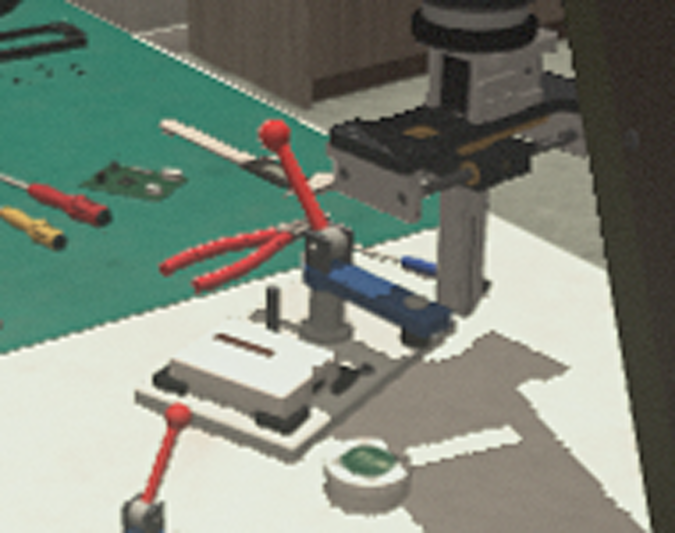

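The finger stands free on the strap's outer side, at crop (465,260), with the strap end at (440,320). The gripper's body is clear of the raised knob at (275,135). Next I'll work out the arc.

```bash
python3 - <<'E'
import numpy as np
C=np.array([619.5,-41.5]); p0=np.array([542.5,-88.2])
def P(th,off,r=82): return C+r*np.array([np.cos(th),np.sin(th)])-off*np.array([np.sin(th),-np.cos(th)])
ths=np.r_[[3.255]*3,3.255-0.07*np.arange(1,20)]; offs=np.r_[33,29,25.5,[25.5]*19]
cur=p0.copy()
for th,o in zip(ths,offs):
    d=((P(th,o)-cur)/10).round(2); cur=cur+d*10; print(d, end=" ")
print(cur,ths[-1])
E
```

```text
[-0.07  0.46] [-0.05  0.4 ] [-0.04  0.35] [-0.22  0.56] [-0.18  0.57] [-0.15  0.58] [-0.1  0.6] [-0.06  0.59] [-0.02  0.6 ] [0.03 0.6 ] [0.06 0.6 ] [0.11 0.59] [0.15 0.59] [0.19 0.57] [0.23 0.55] [0.26 0.54] [0.31 0.52] [0.34 0.49] [0.37 0.48] [0.41 0.44] [0.43 0.41] [0.46 0.39] [567.1  26.6] 1.9249999999999998
```

Request:
jog_arm --rows '[-0.07, 0.46, 0, 0, 0, 0, 1, -0.05, 0.4, 0, 0, 0, 0, 1, -0.04, 0.35, 0, 0, 0, 0, 1, -0.22, 0.56, 0, 0, 0, -0.07, 1, -0.18, 0.57, 0, 0, 0, -0.07, 1, -0.15, 0.58, 0, 0, 0, -0.07, 1, -0.1, 0.6, 0, 0, 0, -0.07, 1, -0.06, 0.59, 0, 0, 0, -0.07, 1, -0.02, 0.6, 0, 0, 0, -0.07, 1, 0.03, 0.6, 0, 0, 0, -0.07, 1, 0.06, 0.6, 0, 0, 0, -0.07, 1, 0.11, 0.59, 0, 0, 0, -0.07, 1, 0.15, 0.59, 0, 0, 0, -0.07, 1, 0.19, 0.57, 0, 0, 0, -0.07, 1, 0.23, 0.55, 0, 0, 0, -0.07, 1, 0.26, 0.54, 0, 0, 0, -0.07, 1, 0.31, 0.52, 0, 0, 0, -0.07, 1]'

```text
clock: 4.07
eef_pos: [547.6, 4.8, 55.2]
eef_rot: [3.141, 0.001, 2.259]
wrist_force: [-1.4, -3.3, 1.3]
finger_gap: 0.5
finger_force: 1.6
```

Request:
jog_arm --rows '[0.34, 0.49, 0, 0, 0, -0.07, 1, 0.37, 0.48, 0, 0, 0, -0.07, 1, 0.41, 0.44, 0, 0, 0, -0.07, 1, 0.43, 0.41, 0, 0, 0, -0.07, 1, 0.23, 0.2, 0, 0, 0, -0.07, 1, 0.12, 0.1, 0, 0, 0, 0, 1, 0, 0, 0, 0, 0, 0, 1]'

```text
clock: 4.65
eef_pos: [566.6, 26.0, 54.8]
eef_rot: [3.141, 0.0, 1.914]
wrist_force: [0.4, -0.0, 0.6]
finger_gap: 0.5
finger_force: 0.0
```

Request:
jog_arm --rows '[0.09, 0.03, 0, 0, 0, 0, 1, 0.09, 0.03, 0, 0, 0, 0, 1, 0.09, 0.03, 0, 0, 0, 0, 1, 0, 0, 0, 0, 0, 0, 1]'

```text
clock: 4.98
eef_pos: [567.6, 26.2, 54.5]
eef_rot: [-3.138, -0.001, 1.913]
wrist_force: [-14.6, -3.7, 9.5]
finger_gap: 0.4
finger_force: 7.3
```

The push now meets 15 N within 1 mm of travel, so the strap is on its stop. I'll back off, rise and check.

Request:
jog_arm --rows '[-0.5, -0.18, 0, 0, 0, 0, 1, -1, -0.36, 0, 0, 0, 0, 1, -1.5, -0.54, 0, 0, 0, 0, 1, -1, -0.5, 2, 0, 0, 0, 1, -1, -0.5, 3, 0, 0, 0, 1, 0, 0, 3.5, 0, 0, 0, 1, 0, -1, 3.5, 0, 0, 0, 1, 0, -3, 2, 0, 0, 0, 1, 0, -3.5, 0, 0, 0, 0, 1, 0, -3.5, 0, 0, 0, 0, 1, 0, -3.5, 0, 0, 0, 0, 1, 0, -3.5, 0, 0, 0, 0, 1, 0, 0, 0, 0, 0, 0, 1]'

```text
clock: 6.07
eef_pos: [518.7, -179.2, 194.4]
eef_rot: [3.141, 0.001, 1.909]
wrist_force: [-0.6, -0.2, -1.1]
finger_gap: 0.4
finger_force: 0.0
```

```bash
python3 look.py 3 scene top; python3 - <<'E'
from h import *
for n,roi in(("top",(165,265,235,362)),("scene",(170,280,240,342))):
    p=cv2.imread(f"pics/{n}3.png"); d=np.load(f"pics/{n}3.npy"); m=manip.camera_model(n); W=world(d,m); s=seg(p)
    R=np.zeros(d.shape,bool); R[roi[0]:roi[1],roi[2]:roi[3]]=1; R&=d>0
    P=W[R&s["blue"]&(W[...,2]>45)&(W[...,2]<80)]; rc=cv2.minAreaRect(P[:,:2].astype(np.float32)); print(n,"blue",len(P),rc,cv2.boxPoints(rc).round())
    P=W[R&s["red"]&(W[...,2]>50)]; t=P[P[:,2]>P[:,2].max()-14] if len(P) else P; print("red",len(P),t.mean(0),t.max(0),t.min(0)) if len(P) else None
    hs=R&(W[...,2]>28)&(W[...,2]<38)&(p.min(2)>130); P=W[hs]; print("housing",len(P),cv2.minAreaRect(P[:,:2].astype(np.float32)))
a=cv2.imread("pics/top3c.png");b=cv2.imread("pics/scene3c.png")
h=min(a.shape[0],b.shape[0]); c=np.hstack([a[:h],b[:h]]); cv2.imwrite("pics/both3.png",cv2.resize(c,None,fx=795/c.shape[1],fy=795/c.shape[1]))
E
```

```text
6.0667 [ 518.7 -179.2  194.4] [3.141e+00 1.000e-03 1.909e+00] [-0.6 -0.2 -1.1] [-0.4   0.31  1.55 -0.    1.28 -0.74]
top blue 358 ((603.69873046875, 0.056201934814453125), (25.914846420288086, 104.88402557373047), 18.08094024658203) [[575.  46.]
 [608. -54.]
 [632. -46.]
 [600.  54.]]
red 143 [636.17727141 -90.12512276 147.98815922] [646.0659562  -80.41760037 153.16733037] [628.10916321 -98.53360979 140.171745  ]
housing 742 ((591.6376342773438, 34.64944839477539), (87.98322296142578, 65.77049255371094), 20.527807235717773)
scene blue 120 ((599.2347412109375, 7.242454528808594), (23.98347282409668, 95.27024841308594), 17.784387588500977) [[573.  49.]
 [602. -42.]
 [625. -34.]
 [596.  56.]]
red 195 [630.49747364 -85.58709187 145.1514799 ] [639.19456629 -78.48748411 151.14263525] [624.40172552 -92.90171393 138.09446121]
housing 418 ((588.6353759765625, 37.07297897338867), (88.15800476074219, 66.4192123413086), 21.093156814575195)
```

View pics/both3.png

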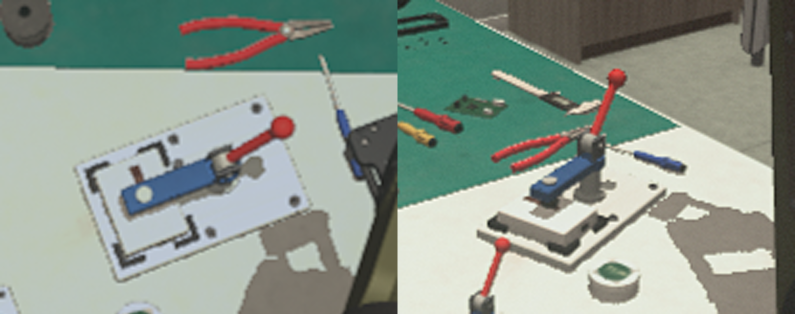

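The top crop (left) shows the strap lying over the housing at (180,188), with the knob at (283,127). The housing and the other things have not moved. The knob centre is at about (634, -88, 140), with the lever raised. I'll go above the knob.

Request:
jog_arm --rows '[2.3, 1.82, 0, 0, 0, 0, 1, 2.3, 1.82, 0, 0, 0, 0, 1, 2.3, 1.82, 0, 0, 0, 0, 1, 2.3, 1.82, 0, 0, 0, 0, 1, 2.3, 1.82, 0, 0, 0, 0, 1, 0, 0, -1.2, 0, 0, 0, 1, 0, 0, -1, 0, 0, 0, 1, 0, 0, 0, 0, 0, 0, 1]'

```text
clock: 6.83
eef_pos: [632.8, -82.3, 169.6]
eef_rot: [-3.138, -0.002, 1.913]
wrist_force: [-0.4, -0.5, -0.8]
finger_gap: 0.5
finger_force: 0.0
```

```bash
python3 look.py 4 scene; python3 - <<'E'
import numpy as np
p0=np.array([634,-88,172.5]); cur=p0.copy()
a0=np.linspace(.9,0,16)
for a in a0:
    r=80*np.cos(a); P=np.array([618.5+.325*r,-41.5-.945*r,97+80*np.sin(a)-1])
    d=((P-cur)/10).round(2); cur=cur+d*10; print(d.tolist(),end=" ")
print(cur)
E
```

```text
6.8333 [632.8 -82.3 169.6] [-3.138e+00 -2.000e-03  1.913e+00] [-0.4 -0.5 -0.8] [-0.19  0.53  1.3  -0.    1.32 -0.53]
[0.07, -0.05, -1.38] [0.12, -0.35, -0.31] [0.11, -0.32, -0.33] [0.1, -0.31, -0.35] [0.1, -0.29, -0.38] [0.1, -0.27, -0.38] [0.08, -0.24, -0.41] [0.08, -0.23, -0.42] [0.06, -0.19, -0.43] [0.06, -0.18, -0.44] [0.05, -0.14, -0.46] [0.05, -0.12, -0.46] [0.03, -0.1, -0.47] [0.02, -0.07, -0.47] [0.02, -0.04, -0.48] [-0.0, -0.01, -0.48] [ 644.5 -117.1   96. ]
```

View pics/scene4c.png

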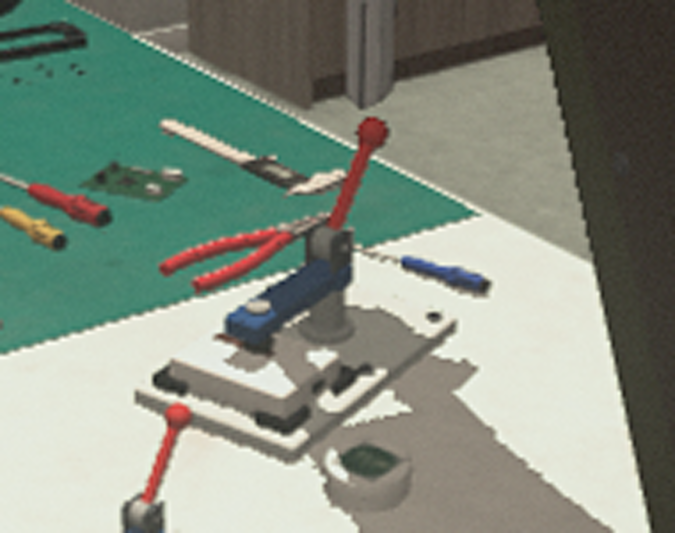

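The fingertips, at crop (372,105), stand just above the knob at (373,132). They are about 5 mm too far inward along y, which the next move corrects. Then I'll press along the arc.

Request:
jog_arm --rows '[0.1, -0.6, -0.3, 0, 0, 0, 1, 0, 0, -0.6, 0, 0, 0, 1, 0, 0, -0.5, 0, 0, 0, 1, 0.12, -0.35, -0.31, 0, 0, 0, 1, 0.11, -0.32, -0.33, 0, 0, 0, 1, 0.1, -0.31, -0.35, 0, 0, 0, 1, 0.1, -0.29, -0.38, 0, 0, 0, 1, 0.1, -0.27, -0.38, 0, 0, 0, 1]'

```text
clock: 7.55
eef_pos: [641.0, -106.0, 141.6]
eef_rot: [3.14, 0.002, 1.911]
wrist_force: [-1.1, -5.7, 6.8]
finger_gap: 0.4
finger_force: 3.7
```

Request:
jog_arm --rows '[0.08, -0.24, -0.41, 0, 0, 0, 1, 0.08, -0.23, -0.42, 0, 0, 0, 1, 0.06, -0.19, -0.43, 0, 0, 0, 1, 0.06, -0.18, -0.44, 0, 0, 0, 1, 0.05, -0.14, -0.46, 0, 0, 0, 1, 0.05, -0.12, -0.46, 0, 0, 0, 1, 0.03, -0.1, -0.47, 0, 0, 0, 1, 0.02, -0.07, -0.47, 0, 0, 0, 1, 0.02, -0.04, -0.4, 0, 0, 0, 1]'

```text
clock: 8.3
eef_pos: [644.8, -117.8, 100.7]
eef_rot: [-3.141, -0.0, 1.912]
wrist_force: [-0.2, -2.6, 4.1]
finger_gap: 0.5
finger_force: 1.9
```

Request:
jog_arm --rows '[0, 0, -0.2, 0, 0, 0, 1, 0, 0, -0.15, 0, 0, 0, 1, 0, 0, -0.1, 0, 0, 0, 1, 0, 0, 0, 0, 0, 0, 1]'

```text
clock: 8.63
eef_pos: [644.9, -117.7, 96.9]
eef_rot: [-3.141, -0.0, 1.912]
wrist_force: [-0.4, -3.5, 4.1]
finger_gap: 0.5
finger_force: 1.7
```

Request:
jog_arm --rows '[0, 0, -0.1, 0, 0, 0, 1, 0, 0, -0.1, 0, 0, 0, 1, 0, 0, 0, 0, 0, 0, 1]'

```text
clock: 8.88
eef_pos: [645.1, -117.8, 96.1]
eef_rot: [3.141, 0.001, 1.912]
wrist_force: [-3.5, -0.6, 12.1]
finger_gap: 0.5
finger_force: 6.2
```

The force jumps to 12 N at TCP z 96 (97 expected), so the lever is on its stop. One more small nudge, then straight up and away.

Request:
jog_arm --rows '[0, 0, -0.1, 0, 0, 0, 1, 0, 0, 0, 0, 0, 0, 1, 0, 0, 0.5, 0, 0, 0, 1, 0, 0, 1.5, 0, 0, 0, 1, 0, 0, 3, 0, 0, 0, 1, 0, 0, 3, 0, 0, 0, 1, 0, 0, 3, 0, 0, 0, 1, -2, -2, 1, 0, 0, 0, 1, -3, -2, 0, 0, 0, 0, 1, -3, -2, 0, 0, 0, 0, 1, -3, -2, 0, 0, 0, 0, 1, -3, -2, 0, 0, 0, 0, 1, -1, -1, 0, 0, 0, 0, 1, 0, 0, 0, 0, 0, 0, 1, 0, 0, 0, 0, 0, 0, 1]'

```text
clock: 10.13
eef_pos: [495.1, -227.7, 213.9]
eef_rot: [3.141, -0.0, 1.911]
wrist_force: [0.8, -0.0, 0.7]
finger_gap: 0.4
finger_force: 0.0
```

```bash
python3 look.py 5 scene top; python3 - <<'E'
from h import *
for n,roi in(("top",(165,265,235,352)),("scene",(170,280,240,342))):
    p=cv2.imread(f"pics/{n}5.png"); d=np.load(f"pics/{n}5.npy"); m=manip.camera_model(n); W=world(d,m); s=seg(p)
    R=np.zeros(d.shape,bool); R[roi[0]:roi[1],roi[2]:roi[3]]=1; R&=d>0
    P=W[R&s["blue"]&(W[...,2]>45)&(W[...,2]<80)]; rc=cv2.minAreaRect(P[:,:2].astype(np.float32)); print(n,"blue",len(P),rc)
    P=W[R&s["red"]&(W[...,2]>50)&(W[...,1]<-50)]; print("red",len(P),P.mean(0),P.max(0),P.min(0))
    hs=R&(W[...,2]>28)&(W[...,2]<38)&(p.min(2)>130); P=W[hs]; print("housing",len(P),cv2.minAreaRect(P[:,:2].astype(np.float32)))
a=cv2.imread("pics/top5c.png");b=cv2.imread("pics/scene5c.png")
h=min(a.shape[0],b.shape[0]); c=np.hstack([a[:h],b[:h]]); cv2.imwrite("pics/both5.png",cv2.resize(c,None,fx=795/c.shape[1],fy=795/c.shape[1]))
E
```

```text
10.1333 [ 495.1 -227.7  213.9] [ 3.141 -0.     1.911] [ 0.8 -0.   0.7] [-0.5   0.29  1.53  0.    1.32 -0.84]
top blue 355 ((603.732666015625, 0.16658401489257812), (25.789758682250977, 104.83344268798828), 18.335769653320312)
red 112 [634.18998797 -82.60364728  83.95130835] [650.78148595 -52.65469567  90.64487669] [ 620.77497094 -110.05425708   76.47542461]
housing 738 ((591.3139038085938, 34.6424560546875), (87.3526611328125, 65.71564483642578), 20.57012367248535)
scene blue 119 ((599.25439453125, 6.841289520263672), (23.118209838867188, 94.91848754882812), 17.516254425048828)
red 80 [634.67530999 -96.83443761  84.22621513] [649.98476874 -52.76568603  90.44224663] [ 620.09704184 -122.30420058   75.61220345]
housing 412 ((588.324951171875, 37.86140823364258), (86.63670349121094, 66.3630599975586), 20.562088012695312)
```

View pics/both5.png

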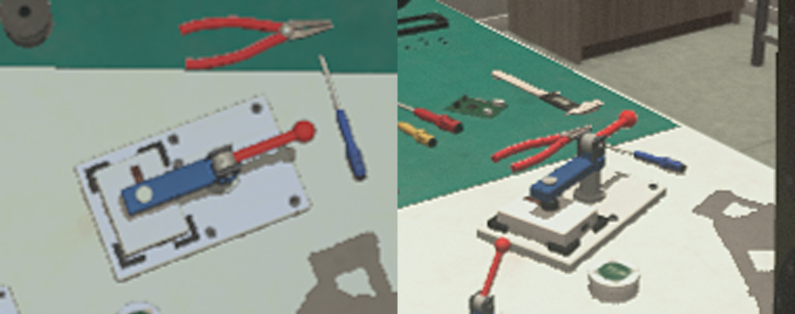

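The pictures show the lever level: the knob, at (305,130) in the top crop, has its top at about 90 (89 expected). The strap is still on its stop, the housing hasn't moved, and the arm is clear.

```bash
python3 -c "
from cell import manip
print(manip.sign_off())"
```

```text
the job is handed in; nothing more can be done
None
```

The housing is clamped: I pushed the strap against its stop, then the cam lever fully down; the housing and nearby things look unmoved, the arm is clear, and I handed the job in at about 10 s.

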